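Scoop the milling ball out of the leaning jar into the weighing dish

ROBOT

A 6-joint arm with a two-finger parallel gripper is mounted at the origin on the work surface. World frame = base frame: x ahead of the robot, y to its left, z up, the work surface at z = 0. Lengths are in m, angles in rad, forces in N, time in s.
With the tool pointing down it reaches from about 0.35 to 0.925 m from the base axis. Payload 6.4 kg.
Tool frame: the origin (TCP) lies at the centre of the arm's flange, where the gripper is bolted on; the fingertips stand 199 mm ahead of it and the grasp point (between the pads) lies 180 mm ahead of it (bot.pinch_z is the distance from the TCP to the grasp point, in m); z points along the fingers, y is the line along which they close (so a half turn about z gives the same grasp; the last joint's range is limited). The gripper opens to 94 mm and grips with 3 to 60 N. Pads are 16 mm wide; open, the fingers measure 119 mm over their backs; the gripper's body (75 mm by 177 mm) begins 78 mm behind the grasp point.
Start: joints at [1.07, 0.245, 1.558, -0, 1.339, -0.174], TCP at [0.209, 0.616, 0.405] pointing down, gripper open.
Joint ranges: [-3.13, 3.13], [-1.02, 2.26], [0.13, 2.54], [-0.95, 4.09], [0.21, 2.88], [-2.74, 2.74]. Speed limits (rad/s): [2.57, 2.57, 3.14, 3.14, 3.14, 3.14].

INTERFACE

Orientations are given as a unit quaternion [x, y, z, w].
In Python, from station import bot, eoat, solve_ik, readout, snapshot, get_calibration, job, models gives the robot as it stands. Calls block until the motion is done:
- bot.reach(position, orientation): joint-space move of the TCP to a pose.
- bot.move_linear(position, rot=None, rate=0.15): straight line of the TCP; rot=None keeps the orientation; rate is the mean speed in m/s.
- bot.move_joints(angles): joint-space move.
- eoat.let_go() and eoat.close(f_grip=None): open the fingers fully, or close them until they stop; f_grip is the grip in N (None keeps the last).
- bot.hold(seconds).
- solve_ik(position, orientation): joint angles nearest the present ones, or None.
- readout.get_state(): the state.
- snapshot(name): name is "scene" or "top" or "wrist"; returns (picture, depth): 384x512x3 uint8, red, green, blue; 384x512 float32, m along the optical axis (not along the pixel's ray), 0 where there is no reading.
- get_calibration(name): a dict with "camera_matrix" (3x3 intrinsics, pixels), "camera_from_world" (4x4, takes a point from world to camera coordinates); the wrist camera has in their place "mount" (4x4, takes a point from camera to tool coordinates, whose origin is the TCP and whose axes are the flange's). Camera axes: x right, y up, looking along -z (the intrinsics and any distortion apply to the point x, -y, -z); pixel columns grow to the right and rows downward; lengths in m; the calibration is good to about 2 mm. A picture is of the moment at which its call begins: read the wrist's pose just before it. get_calibration takes no time and is no camera call.
A pose or a line that the arm cannot do raises bot.PlanningError and nothing moves.
- job.job_done(): hands the job in; it is judged then, once.
Trained networks look in the newest picture that a camera, given by its name, has taken for a name from the list of things; names that differ only in an ending like _2 or _b are one class to them, and where a whole thing is asked for, a point or a joint stands for the part that bears it (a point fixed in the world has none). Each returns a list of dicts, best first, with "conf" (0 to 1); they miss things now and then, are a little off and sometimes report something else, mostly with a low value. They report only what shows in the picture. A call takes as long as a camera call. They do not tell look-alikes from the thing itself.
- models.recognise(name, camera): "centre" ([row, column] in pixels, amid what is visible of it).
- models.spot_point(name, camera): "centre" ([row, column] in pixels: a listed point, or the origin of a listed thing).
The state is a dict: "time_s": time; "joint_pos": joint angles; "qd": joint speeds; "joint_torque": joint torques, N m; "tool_pos": TCP position; "tool_rot": TCP orientation; "wrist_force": force on the tool from outside, world axes, zero at the start; "wrist_torque": the same for the moment, N m; "opening": finger opening in m; "gripper_force": force on a finger pad.
Only numpy, scipy, OpenCV 4.12 (cv2) and the standard library are available. Lean on these libraries where they do the work, as an engineer would, in place of code of your own. Each camera call takes 0.05 s, during which the arm holds its last target. There are 200 camera calls.

TASK

With the blue-handled scoop from the steel tray, angle its lip down into the leaning jar, get the red milling ball into the scoop, right the scoop and lift the ball out without touching the ball with the fingers. Tip the ball gently, from just above, into the yellow dish on the balance, then stand the empty scoop upright in its tray again and let go. Leave the other things on the bench where they are.

Things in the scene. Friction and masses are not known exactly. Their poses are not given: they have to be found in the camera images.
- scoop_grip (a point): Scoop with upright handle (loose, 0.16 kg), standing flat in the tray. This point, on the handle's centre line 150 mm above the underside, is where to hold it: a blue bar 16 mm (x) by 20 mm (y), blue from 90 to 185 mm above the underside; below, a strip 5 by 20 mm goes down to the bowl. Axes: z up along the handle, -x to the open front lip, +x to the closed back
- scoop_lip (a point): Scoop: middle of the lip's lower edge, at (-68.5, 0, -142) mm from scoop_grip in the scoop's axes. The lip is 2.5 mm thick, 40 mm wide over its first 8 mm, then the bowl is 50 mm wide (45 inside). Behind the lip a ramp slopes 15 degrees down to the flat bottom, so the lip is 8 mm above the underside when upright; dip it 15 degrees or more for the lip to touch a floor
- scoop_base (a point): Scoop: on the underside, (-34.5, 0, -150) mm from scoop_grip; same axes. The flat bottom reaches from 4 mm in front of this point to 32 mm behind it. Side walls 26 mm high begin about 8 mm behind the lip; back wall 34 mm high; handle's rear face 42.5 mm behind this point
- scoop_bowl (a point): Scoop: about where the ball's centre lies in the upright bowl, (-28.5, 0, -131.5) mm from scoop_grip; same axes. Held upright the bowl keeps the ball; dipped lip-down by 35 degrees or more the ball rolls out over the lip
- ball_center (a point): Red polished milling ball (slippery, rolls easily), 32 mm in diameter, about 0.06 kg, loose; its centre. It starts in the jar, resting on the floor against the wall at the lowest side.
- jar_mouth (a point): Centre of the mouth, at the rim, of a clear plastic jar fixed on a blue wedge stand; about 128 mm above the bench. Axes are the stand's: z vertical, -x horizontal to the jar's low side (orange strip). The jar's axis leans 10 degrees from vertical towards -x. Mouth 96 mm inner diameter, walls 4 mm; the shoulder narrows between 34 and 12 mm below the rim, along the leaning axis
- jar_floor (a point): Centre of the jar's flat inner floor, about 31 mm above the bench, 99 mm below the rim along the jar's leaning axis; axes as for jar_mouth. The floor slopes 10 degrees down towards -x; inner diameter 124 mm at the floor, 128 mm at 65 mm up. Stand 150 by 150 mm, fixed
- tray: Steel tray, fixed, 170 (x) by 130 (y) by 10 mm high, walls 4 mm, inner floor 4 mm above its underside; origin at the centre of the underside on the bench. It may be on the left or the right of the jar. The scoop starts standing near its middle.
- dish_in (a point): Centre of the inner floor of the round yellow weighing dish, 56 mm above the bench; the rim is 31 mm higher, 116 mm in inner diameter at the rim, 84 mm at the floor. Fixed on a white balance (body 200 by 170 by 45 mm, centre 15 mm from the dish centre towards the display). Axes: z up, -x towards the balance's display.
- tube_rack: Bystander: steel rack of capped tubes, 90 by 200 mm, 127 mm high, loose; origin at the centre of its underside
- tip_box: Bystander: grey box of pipette tips, 80 by 120 mm, 66 mm high, loose; origin at the centre of its underside
- bottle: Bystander: amber bottle, 70 mm in diameter, 150 mm high, loose; origin at the centre of its underside
- jar_lid: Bystander: the jar's orange lid lying on the bench, 112 mm in diameter, 18 mm high, loose; origin at the centre of its underside
- beaker: Bystander: beaker, 70 mm in diameter, 85 mm high, loose; origin at the centre of its underside
Mind the look-alikes: they are no part of the job. Leave any purple look-alike of the part that bears scoop_grip alone.

How it is judged:
On the way, in this order (a step that is already met when the one before it is completed fails the run):
1. the ball lies in the scoop, righted to within 30 degrees of upright, and has been lifted clear above the jar's mouth (distance between ball_center and scoop_bowl below 0.028 m and z of ball_center in the frame of jar_mouth above 0.015 m and angle between scoop_base's own z axis and vertical below 0.52 rad), for 0.1 s.
2. the ball lies in the yellow dish, the scoop off it (horizontal distance between ball_center and dish_in below 0.045 m and z of ball_center in the frame of dish_in between 0 and 0.035 m and contact force between scoop and ball below 0.1 N and linear speed of ball below 0.15 m/s), for 0.2 s.
At the end, for the whole second after the job is handed in: The ball lies at rest in the yellow dish (centre within 45 mm of the dish's centre and less than 35 mm above its floor); the scoop stands at rest and released, flat on the tray's floor (underside within 4 mm of it, within 7 degrees of upright, within 85 mm of the tray's centre) (horizontal distance between ball_center and dish_in below 0.045 m and z of ball_center in the frame of dish_in between 0 and 0.035 m and linear speed of ball below 0.05 m/s and horizontal distance between scoop_base and tray below 0.085 m and z of scoop_base in the frame of tray below 0.008 m and angle between scoop_base's own z axis and vertical below 0.12 rad and linear speed of scoop below 0.02 m/s and contact force between scoop and the fingers below 0.1 N); the robot touches nothing.
It fails at once if the fingers touch the ball (contact force between the fingers and ball above 0.3 N).
It fails at once if the ball is dropped or thrown (it moves faster than 1.3 m/s, as after a fall of some 85 mm) (linear speed of ball above 1.3 m/s).
It fails at once if a bystander is moved more than 30 mm (distance of any of tube_rack, tip_box, bottle, jar_lid, beaker from where it was at the start of the episode above 0.03 m).
It also fails if it takes over 72 s, if anything falls off the work surface, if the arm or the gripper's body presses on something with over 40 N, if the wrist force passes 120 N, or if a joint passes its speed limit or range.

## Working session

There is one attempt and no reset: what is moved stays moved. The work goes in short steps, each a Python script; the robot and the scene stay as the last script left them, time stands still between calls to the robot, and variables do not carry over. Pictures are saved under pics/ and viewed, at most 13 in all, crops included, and the job is handed in when it is done.

```bash
mkdir -p pics; ls
cat > h.py <<'E'
import numpy as np, cv2
from scipy.spatial.transform import Rotation as R
from station import bot, eoat, solve_ik, readout, snapshot, get_calibration, job, models
def save(name,fn):
    p,d=snapshot(name); cv2.imwrite('pics/'+fn,p[:,:,::-1]); np.save('pics/'+fn+'.npy',d); return p,d
def c2w(name,st=None):
    c=get_calibration(name); K=np.array(c['camera_matrix'])
    if 'mount' in c:
        T=np.eye(4);T[:3,:3]=R.from_quat(st['tool_rot']).as_matrix();T[:3,3]=st['tool_pos']
        return K,T@np.array(c['mount']),c
    return K,np.linalg.inv(np.array(c['camera_from_world'])),c
def ray(name,rc,st=None):
    K,T,c=c2w(name,st)
    v=np.linalg.solve(K,[rc[1],rc[0],1]); v=np.array([v[0],-v[1],-1])
    return T[:3,3],T[:3,:3]@v   # times depth
def atz(name,rc,z,st=None):
    o,v=ray(name,rc,st); return o+v*(z-o[2])/v[2]
def atd(name,rc,d,st=None):
    o,v=ray(name,rc,st); return o+v*d
def tri(l):
    A=np.zeros((3,3));b=np.zeros(3)
    for o,v in l:
        v=v/np.linalg.norm(v);P=np.eye(3)-np.outer(v,v);A+=P;b+=P@o
    return np.linalg.solve(A,b)
E
python3 - <<'E'
from h import *
for k in ('scene','top'):
    print(k,{a:(np.round(b,3).tolist() if not isinstance(b,str) else b) for a,b in get_calibration(k).items()})
    p,d=save(k,k+'.png')
    for n in ['scoop_grip','scoop_lip','scoop_base','ball_center','jar_mouth','jar_floor','tray','dish_in','tube_rack','tip_box','bottle','jar_lid','beaker']:
        r=models.spot_point(n,k)
        print(n,[(np.round(x['centre'],1).tolist(),round(x['conf'],2)) for x in r[:3]])
E
```

```text
pics
scene {'camera_matrix': [[447.006, 0.0, 249.153], [0.0, 447.006, 194.435], [0.0, 0.0, 1.0]], 'camera_from_world': [[0.369, 0.93, -0.001, -0.225], [-0.758, 0.301, 0.579, 0.361], [0.538, -0.213, 0.816, -1.63], [0.0, 0.0, 0.0, 1.0]]}
scoop_grip [([161.4, 335.4], 0.74), ([152.6, 372.4], 0.73)]
scoop_lip [([170.6, 310.9], 0.93), ([176.0, 381.7], 0.68)]
scoop_base [([181.6, 320.2], 0.94), ([181.0, 369.1], 0.9)]
ball_center [([201.1, 245.9], 0.56), ([179.2, 324.4], 0.48)]
jar_mouth [([191.0, 251.6], 0.98)]
jar_floor [([214.1, 256.2], 0.71), ([172.3, 311.7], 0.29)]
tray [([182.5, 317.2], 0.69), ([189.0, 250.2], 0.66)]
dish_in [([229.2, 146.5], 0.86)]
tube_rack [([305.7, 215.9], 0.95)]
tip_box [([259.0, 326.8], 0.6)]
bottle [([229.9, 371.5], 0.8)]
jar_lid [([177.7, 197.1], 0.78)]
beaker [([188.9, 250.0], 0.67), ([305.5, 134.9], 0.62)]
top {'camera_matrix': [[347.293, 0.0, 247.225], [0.0, 347.293, 194.386], [0.0, 0.0, 1.0]], 'camera_from_world': [[0.028, -0.999, -0.018, 0.023], [0.994, 0.025, 0.109, -0.597], [-0.108, -0.021, 0.994, -0.929], [0.0, 0.0, 0.0, 1.0]]}
scoop_grip [([190.8, 106.3], 0.7), ([195.3, 145.9], 0.58), ([211.7, 167.2], 0.27)]
scoop_lip [([197.4, 100.2], 0.94), ([221.4, 174.2], 0.81)]
scoop_base [([211.7, 164.7], 0.97), ([197.8, 112.1], 0.72), ([199.3, 247.5], 0.27)]
ball_center [([197.4, 143.1], 0.75), ([217.9, 257.9], 0.5)]
jar_mouth [([201.2, 255.6], 0.69)]
jar_floor [([202.8, 248.2], 0.63)]
tray [([214.7, 171.6], 0.91), ([197.9, 143.9], 0.65), ([217.5, 253.8], 0.27)]
dish_in [([218.5, 361.0], 0.69), ([132.4, 319.8], 0.29)]
tube_rack [([131.5, 320.9], 0.72), ([200.8, 251.1], 0.26)]
tip_box [([135.7, 208.9], 0.7), ([211.8, 167.6], 0.23), ([197.2, 250.8], 0.22)]
bottle [([144.0, 149.2], 0.8)]
jar_lid [([277.7, 287.6], 0.77)]
beaker [([157.3, 383.9], 0.76)]
```

Run:
```python
import cv2,numpy as np
s=cv2.imread('pics/scene.png');t=cv2.imread('pics/top.png')
cv2.imwrite('pics/s2.png',cv2.resize(s[120:350,100:430],(800,558),interpolation=cv2.INTER_CUBIC))
cv2.imwrite('pics/t2.png',cv2.resize(t[100:310,70:420],(800,480),interpolation=cv2.INTER_CUBIC))
```

```text
(no output)
```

View pics/s2.png

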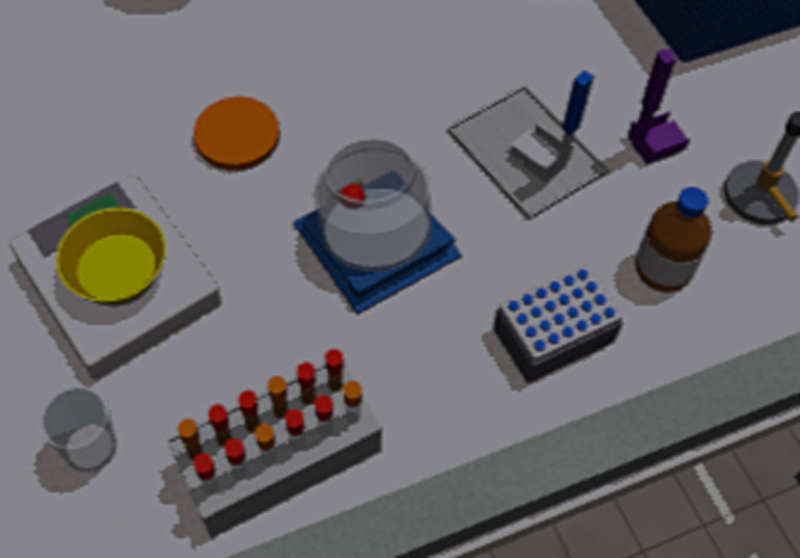

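View pics/t2.png

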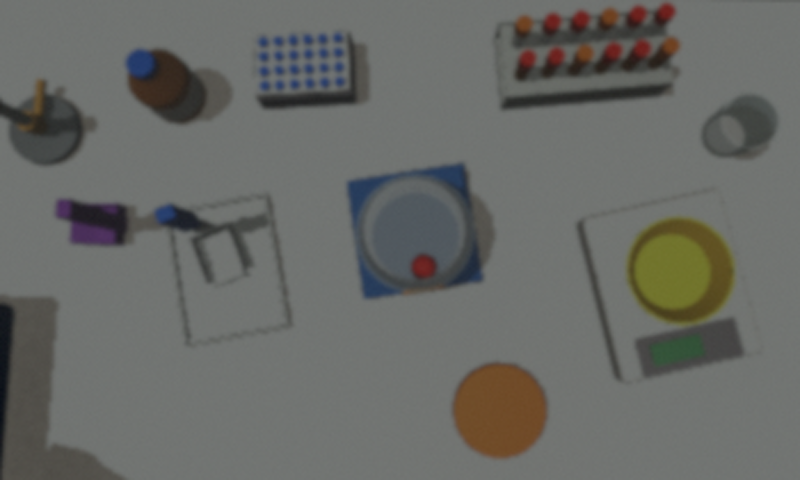

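The top view shows the blue scoop in the tray (handle top about row 194, column 142; lip towards the robot, about row 223, column 172). The purple look-alike is to its left, the jar with the ball (row 217, column 255) is in the middle, and the dish is on the right (row 218, column 361). Next I turn these into positions.

Run:
```python
from h import *
P=lambda *a:print(a[0],*[np.round(x,4).tolist() for x in a[1:]])
S=dict(base=((181.6,320.2),(211.7,164.7),.004),lip=((170.6+0,310.9),(221.4,174.2),.012),grip=((161.4,335.4),(195.3,145.9),.154),
 ball=((201.1,245.9),(217.9,257.9),.047),mouth=((191,251.6),(201.2,255.6),.128),floor=((214.1,256.2),(202.8,248.2),.031),
 tray=((182.5,317.2),(214.7,171.6),0.),dish=((229.2,146.5),(218.5,361),.056))
for k,(s,t,z) in S.items(): P(k,tri([ray('scene',s),ray('top',t)]),atz('top',t,z),atz('scene',s,z))
for k,(s,t) in dict(rack=((305.7,215.9),(131.5,320.9)),tip=((259,326.8),(135.7,208.9)),bottle=((229.9,371.5),(144,149.2)),lid=((177.7,197.1),(277.7,287.6)),beaker=((305.5,134.9),(157.3,383.9))).items(): P(k,atz('top',t,0),atz('scene',s,0))
im=cv2.imread('pics/top.png'); hsv=cv2.cvtColor(im,cv2.COLOR_BGR2HSV)
hs=cv2.cvtColor(cv2.imread('pics/scene.png'),cv2.COLOR_BGR2HSV)
def blob(h,lo,hi,box):
    m=cv2.inRange(h,lo,hi); k=np.zeros_like(m); r0,r1,c0,c1=box; k[r0:r1,c0:c1]=m[r0:r1,c0:c1]; return k
m=blob(hsv,(0,120,60),(8,255,255),(190,235,225,290)); ys,xs=np.nonzero(m); tb=(ys.mean(),xs.mean()); P('ballpx',tb,[len(ys)],atz('top',tb,.047))
# stand: blue
m=blob(hsv,(100,120,40),(125,255,255),(165,240,215,290)); ys,xs=np.nonzero(m); r=cv2.minAreaRect(np.c_[xs,ys].astype(np.float32)); 
B=[atz('top',(y,x),.012) for x,y in cv2.boxPoints(r)]; print('stand',np.round(B,3).tolist())
m=blob(hsv,(20,120,60),(35,255,255),(180,260,330,400)); ys,xs=np.nonzero(m); print('dish',ys.min(),ys.max(),xs.min(),xs.max()); P('dishrim',atz('top',((ys.min()+ys.max())/2,(xs.min()+xs.max())/2),.087))
m=blob(hsv,(5,120,50),(20,255,255),(222,235,240,270)); ys,xs=np.nonzero(m); print('strip',len(ys)); 
if len(ys): P('strip',atz('top',(ys.mean(),xs.mean()),.03))
for k,h,b,n in (('top',hsv,(180,215,130,175),'top'),('scene',hs,(140,180,320,350),'scene')):
    m=blob(h,(100,120,40),(125,255,255),b); ys,xs=np.nonzero(m); print(k,len(ys),np.c_[ys,xs].min(0),np.c_[ys,xs].max(0),ys.mean(),xs.mean())
st=readout.get_state(); print(get_calibration('wrist')['mount'])
```

```text
base [0.5416, 0.2666, 0.0175] [0.5432, 0.2733, 0.004] [0.5327, 0.2695, 0.004]
lip [0.516, 0.236, 0.0544] [0.5162, 0.2429, 0.012] [0.4879, 0.2582, 0.012]
grip [0.5736, 0.2809, 0.1455] [0.574, 0.2825, 0.154] [0.5792, 0.2718, 0.154]
ball [0.5335, 0.0134, 0.0347] [0.5309, 0.0079, 0.047] [0.5435, 0.0161, 0.047]
mouth [0.5699, 0.019, 0.1296] [0.5688, 0.0155, 0.128] [0.57, 0.023, 0.128]
floor [0.5744, 0.0361, 0.0102] [0.5726, 0.0355, 0.031] [0.5868, 0.0311, 0.031]
tray [0.5357, 0.2541, 0.0097] [0.5354, 0.2541, 0.0] [0.5299, 0.261, 0.0]
dish [0.535, -0.2724, 0.0515] [0.5363, -0.2668, 0.056] [0.5356, -0.2763, 0.056]
rack [0.7889, -0.1699, 0.0] [0.7931, -0.1662, 0.0]
tip [0.7691, 0.1564, 0.0] [0.7789, 0.1658, 0.0]
bottle [0.7403, 0.3305, 0.0] [0.7428, 0.3302, 0.0]
lid [0.3687, -0.0794, 0.0] [0.373, -0.083, 0.0]
beaker [0.7167, -0.3508, 0.0] [0.7145, -0.3628, 0.0]
ballpx [216.2857, 255.0] [63] [0.535, 0.0158, 0.047]
stand [[0.637, 0.112, 0.012], [0.664, -0.027, 0.012], [0.525, -0.052, 0.012], [0.499, 0.085, 0.012]]
dish 196 240 345 390
dishrim [0.5365, -0.274, 0.087]
strip 0
top 45 [190 139] [196 146] 193.2888888888889 142.48888888888888
scene 133 [149 332] [175 344] 161.37593984962405 337.98496240601503
[[-2.26623255e-03  9.70430377e-01  2.41370560e-01  6.96066553e-02]
 [ 9.99997287e-01  2.06916942e-03  1.06989661e-03 -5.42385535e-04]
 [ 5.38823593e-04  2.41372330e-01 -9.70432434e-01  2.07164869e-02]
 [ 0.00000000e+00  0.00000000e+00  0.00000000e+00  1.00000000e+00]]
```

```bash
cat >> h.py <<'E'
GRIPZ=bot.pinch_z
OFF=dict(lip=np.array([-.0685,0,-.142]),base=np.array([-.0345,0,-.150]),grip=np.zeros(3),bowl=np.array([-.0285,0,-.1315]))
def pose(ref,p,yaw,dip,s,dz=0.,dy=0.):
    """TCP pose so that scoop point `ref` is at p; yaw of scoop x, dip lip-down (deg); dz/dy: grip offset of pinch point in scoop axes"""
    Rs=(R.from_euler('z',yaw,degrees=True)*R.from_euler('y',-dip,degrees=True)).as_matrix()
    g=np.asarray(p,float)-Rs@OFF[ref]
    z=-Rs[:,2]; y=s*Rs[:,0]; x=np.cross(y,z)
    return g+Rs@np.array([0,dy,dz])-GRIPZ*z, R.from_matrix(np.c_[x,y,z]).as_quat()
E
python3 - <<'E'
from h import *
st=readout.get_state(); print(np.round(R.from_quat(st['tool_rot']).as_matrix(),2).tolist())
for s in (1,-1):
    for n,a in dict(grip=('grip',[.574,.282,.154],25,0),jar=('lip',[.53,.025,.035],10.5,28),jarup=('lip',[.53,.025,.25],10.5,5),dish=('lip',[.53,-.27,.09],0,45),dish2=('lip',[.53,-.27,.09],-30,45),dish3=('lip',[.53,-.27,.09],60,45)).items():
        q=solve_ik(*pose(*a,s)); print(s,n,None if q is None else np.round(q,2).tolist())
# wrist view of scoop and jar
s=1
for n,p,yaw in (('w1',[.56,.275,.35],20),('w2',[.565,.022,.36],10)):
    bot.reach(*pose('grip',p,yaw,0,s)); st=readout.get_state(); np.save('pics/'+n+'st.npy',np.r_[st['tool_pos'],st['tool_rot']])
    save('wrist',n+'.png')
    for m in ['scoop_grip','scoop_base','scoop_lip','tray'] if n=='w1' else ['ball_center','jar_mouth','jar_floor']:
        r=models.spot_point(m,'wrist'); print(m,[(np.round(x['centre'],1).tolist(),round(x['conf'],2)) for x in r[:3]])
print(readout.get_state()['time_s'])
a=cv2.imread('pics/w1.png');b=cv2.imread('pics/w2.png'); cv2.imwrite('pics/w12.png',cv2.resize(np.vstack([a,b]),(512,600)) if 0 else np.hstack([a,b])[:, :1024] if 0 else cv2.resize(np.hstack([a,b]),(800,300)))
E
```

```text
[[-0.95, 0.32, -0.0], [0.32, 0.95, -0.0], [0.0, -0.0, -1.0]]
1 grip [0.28, 0.29, 1.64, -0.0, 1.21, -0.16]
1 jar [-0.28, -0.31, 2.22, 0.29, 0.81, -0.62]
1 jarup [-0.15, -0.05, 1.56, 0.03, 1.54, -0.33]
1 dish [-1.03, -0.32, 2.23, 0.83, 0.96, -1.43]
1 dish2 [-0.76, -0.46, 2.32, 0.33, 0.53, -0.45]
1 dish3 [-1.04, 0.26, 1.66, 0.67, 1.66, -2.18]
-1 grip None
-1 jar [-0.28, -0.31, 2.22, 0.29, 0.81, 2.52]
-1 jarup None
-1 dish [-1.03, -0.32, 2.23, 0.83, 0.96, 1.71]
-1 dish2 [-0.76, -0.46, 2.32, 0.33, 0.53, 2.69]
-1 dish3 [-1.04, 0.26, 1.66, 0.67, 1.66, 0.96]
scoop_grip [([87.8, 303.2], 0.72), ([170.8, 271.4], 0.61), ([159.3, 361.2], 0.25)]
scoop_base [([156.4, 239.9], 0.96), ([75.6, 295.7], 0.86)]
scoop_lip [([50.8, 305.7], 0.83), ([157.8, 224.1], 0.6)]
tray [([155.5, 232.4], 0.9)]
ball_center [([155.1, 236.4], 0.53)]
jar_mouth [([162.6, 253.6], 0.85)]
jar_floor [([150.9, 265.2], 0.72)]
4.675
```

View pics/w1.png

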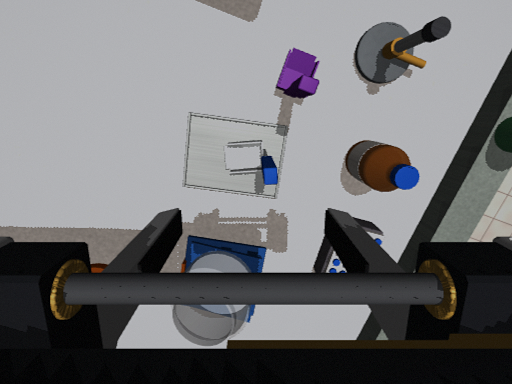

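View pics/w2.png

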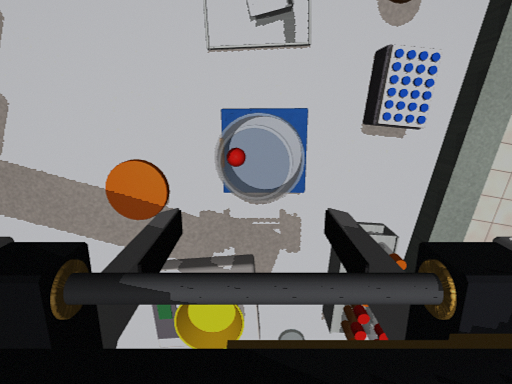

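Wrist view 1 shows the scoop opening left in the tray: base (156, 240), lip (158, 224), blue handle (170, 270). Wrist view 2 shows the jar squared to the view, with the ball at (157, 236) on the low side.

Run:
```python
from h import *
P=lambda n,x:print(n,np.round(x,4).tolist())
def st(n):
    a=np.load('pics/'+n+'st.npy'); return dict(tool_pos=a[:3],tool_rot=a[3:])
def cloud(n,m):
    d=np.load('pics/'+n+'.png.npy'); ys,xs=np.nonzero(m&(d>0)); return np.array([atd('wrist',(y,x),d[y,x],st(n)) for y,x in zip(ys,xs)])
a=st('w1');b=st('w2')
for n,rc,z in (('base',(156.4,239.9),.004),('lip',(157.8,224.1),.012),('tray',(155.5,232.4),0)): P(n,atz('wrist',rc,z,a))
h=cv2.cvtColor(cv2.imread('pics/w1.png'),cv2.COLOR_BGR2HSV)
m=cv2.inRange(h,(105,150,40),(125,255,255))>0; k=np.zeros_like(m);k[145:195,255:285]=m[145:195,255:285]
c=cloud('w1',k); print(len(c)); t=c[c[:,2]>.178]; P('top z',[c[:,2].max(),len(t)]); P('top',t.mean(0)); 
ym,xm=np.nonzero(k); v=h[ym,xm,2]; print('val',np.percentile(v,[5,50,95]))
rc=np.argwhere(k&(h[...,2]>(v.min()+v.max())//2)); P('brightbox',[rc.min(0),rc.max(0)])
for z0,z1 in((.09,.13),(.13,.17)): 
    q=c[(c[:,2]>z0)&(c[:,2]<z1)]; P('h%s'%z0,np.r_[q.mean(0),len(q)])
# bowl: points 6..45mm in region
k=np.zeros_like(m);k[135:180,215:265]=True
c=cloud('w1',k); q=c[(c[:,2]>.022)&(c[:,2]<.05)]; P('bowl n',[len(q)]); r=cv2.minAreaRect((q[:,:2]*1000).astype(np.float32)); print('walls rect',r)
# tray edges: top rim region from depth
g=cv2.imread('pics/w1.png'); 
# jar
h=cv2.cvtColor(cv2.imread('pics/w2.png'),cv2.COLOR_BGR2HSV)
m=cv2.inRange(h,(105,150,40),(125,255,255))>0; k=np.zeros(m.shape,np.uint8);k[95:200,205:320]=m[95:200,205:320]
ys,xs=np.nonzero(k); r=cv2.minAreaRect(np.c_[xs,ys].astype(np.float32)); print('stand rect',r)
W=np.array([atz('wrist',(y,x),.012,b) for x,y in cv2.boxPoints(r)]);P('corners',W[:,:2]);P('c',W.mean(0))
m=(cv2.inRange(h,(0,150,60),(6,255,255))>0); k=np.zeros_like(m);k[145:170,225:250]=m[145:170,225:250]; rb=np.argwhere(k).mean(0)
P('ballpx',rb);P('ball',atz('wrist',rb,.047,b)); c=cloud('w2',k);P('ball top',[len(c),c[:,2].max()]);P('cm',c.mean(0))
P('mouth',atz('wrist',(162.6,253.6),.128,b)); P('floor',atz('wrist',(150.9,265.2),.031,b))
d=np.load('pics/w2.png.npy'); print(np.round([atd('wrist',(y,265),d[y,265],b) for y in (150,160,170)],3).tolist())
k=np.zeros_like(m);k[105:210,205:315]=1;c=cloud('w2',k);q=c[(c[:,2]>.11)&(c[:,2]<.15)];print('rim pts',len(q));
if len(q)>10:print(cv2.minEnclosingCircle((q[:,:2]*1000).astype(np.float32)),q[:,2].min(),q[:,2].max())
cv2.imwrite('pics/w1c.png',cv2.resize(g[105:205,175:305],(780,600),interpolation=cv2.INTER_CUBIC))
```

```text
base [0.5395, 0.2623, 0.004]
lip [0.5145, 0.2519, 0.012]
tray [0.5265, 0.2587, 0.0]
356
top z [0.19, 243.0]
top [0.5767, 0.2827, 0.1876]
val [ 53.75 158.   179.  ]
brightbox [[168, 264], [184, 276]]
h0.09 [0.5734, 0.2903, 0.1149, 36.0]
h0.13 [0.5728, 0.2901, 0.1518, 61.0]
bowl n [168]
walls rect ((549.3070678710938, 268.7751159667969), (61.06075668334961, 50.17454147338867), 23.551891326904297)
stand rect ((264.5, 150.0), (84.0, 85.0), 90.0)
corners [[0.5, 0.0891], [0.6421, 0.1139], [0.6742, -0.0306], [0.5218, -0.0572]]
c [0.5845, 0.0288, 0.012]
ballpx [156.6185, 235.7229]
ball [0.5373, 0.0166, 0.047]
ball top [248.0, 0.0551]
cm [0.5374, 0.017, 0.0495]
mouth [0.5653, 0.0253, 0.128]
floor [0.5843, 0.0323, 0.031]
[[0.584, 0.034, 0.031], [0.587, 0.017, 0.032], [0.59, -0.0, 0.031]]Traceback (most recent call last):
  File "<stdin>", line 30, in <module>
  File "<stdin>", line 6, in cloud
  File "h.py", line 19, in atd
    o,v=ray(name,rc,st); return o+v*d
        ~~~^^^^^^^^^^^^
  File "h.py", line 13, in ray
    K,T,c=c2w(name,st)
          ~~~^^^^^^^^^
  File "h.py", line 7, in c2w
    c=get_calibration(name); K=np.array(c['camera_matrix'])
ValueError: time passes only in moves, steps and waits
```

Run:
```python
from h import *
a=np.load('pics/w2st.npy'); K,T,_=c2w('wrist',dict(tool_pos=a[:3],tool_rot=a[3:]))
d=np.load('pics/w2.png.npy'); ys,xs=np.mgrid[100:215,205:320].reshape(2,-1); z=d[ys,xs]
v=np.linalg.solve(K,np.vstack([xs,ys,np.ones(len(xs))]))*z; W=(T[:3,:3]@np.vstack([v[0],-v[1],-v[2]])).T+T[:3,3]
W=W[z>0]; f=R.from_euler('z',-10,degrees=True).apply(W)
q=W[(W[:,2]>.108)&(W[:,2]<.16)]; print(len(q))
if len(q)>10:
    print(cv2.minEnclosingCircle((q[:,:2]*1000).astype(np.float32)),q[:,2].min(),q[:,2].max(), cv2.fitEllipse((q[:,:2]*1000).astype(np.float32)))
print(np.histogram(W[:,2],bins=np.arange(0,.16,.01)))
```

```text
1882
((575.5829467773438, 26.895336151123047), 61.008846282958984) 0.1080050902993342 0.1385843392374323 ((572.1031494140625, 26.637271881103516), (104.24320983886719, 110.093994140625), 90.48719024658203)
(array([2017,  163, 1536, 1898,  300,  267,   58,   11,  123,  377,  733,
        876,  525,  284,    0]), array([0.  , 0.01, 0.02, 0.03, 0.04, 0.05, 0.06, 0.07, 0.08, 0.09, 0.1 ,
       0.11, 0.12, 0.13, 0.14, 0.15]))
```

Run:
```python
from h import *
g=[.5767,.282,.154]; yaw=23.5
p,q=pose('grip',g,yaw,0,1)
bot.reach(p+[0,0,.09],q); bot.move_linear(p,rate=.15)
eoat.close(40); s=readout.get_state(); print(s['opening'],s['gripper_force'],np.round(s['wrist_force'],2),s['tool_pos']-p)
bot.move_linear(p+[0,0,.02],rate=.08); s=readout.get_state();print(s['opening'],np.round(s['wrist_force'],2))
bot.move_linear(p+[0,0,.2],rate=.25)
s=readout.get_state(); print(s['opening'],np.round(s['wrist_force'],2),np.round(s['wrist_torque'],3),s['time_s'])
np.save('pics/w3st.npy',np.r_[s['tool_pos'],s['tool_rot']]); save('wrist','w3.png'); save('scene','s3.png')
cv2.imwrite('pics/c3.png',np.hstack([cv2.imread('pics/w3.png')[0:384,100:400],cv2.imread('pics/s3.png')[0:384,150:450]]))
```

```text
0.016096555378061803 39.98757719993591 [-0.46 -0.5  -0.57] [-1.08021068e-05  1.43440261e-05 -3.69429378e-05]
0.015670001887138706 [-0.2   0.5  -2.91]
0.01579337092971466 [-0.22 -0.07 -2.53] [-0.033  0.009 -0.012] 8.9667
```

View pics/c3.png

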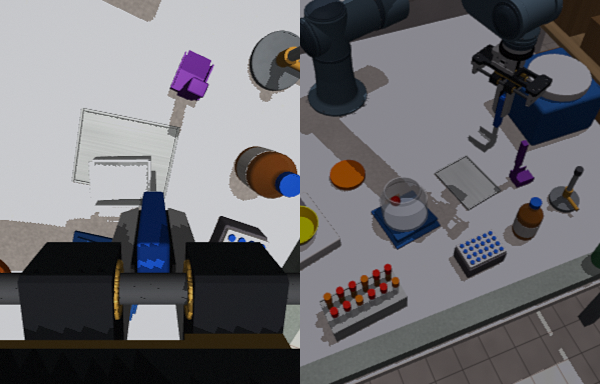

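The scoop is gripped and hangs straight. Next I check its lateral offset in the grip from the wrist depth and plan the scooping path.

Run:
```python
from h import *
c=get_calibration('wrist');K=np.array(c['camera_matrix']);M=np.array(c['mount'])
d=np.load('pics/w3.png.npy'); ys,xs=np.mgrid[100:240,150:300].reshape(2,-1); z=d[ys,xs]
v=np.linalg.solve(K,np.vstack([xs,ys,np.ones(len(xs))]))*z; W=(M[:3,:3]@np.vstack([v[0],-v[1],-v[2]])).T+M[:3,3]; W=W[z>0]
# scoop axes relative to grip: x_s=W y, y_s=W x, z_s=.18-Wz
S=np.c_[W[:,1],W[:,0],GRIPZ-W[:,2]]; S=S[(S[:,2]>-.16)&(S[:,2]<-.08)]*1000
print(len(S)); q=S[(abs(S[:,2]+120)<8)]; r=cv2.minAreaRect(q[:,:2].astype(np.float32)); print('walls',len(q),r,q.min(0),q.max(0))
fl=S[S[:,2]<-138]; print('floor',len(fl),fl.min(0),fl.max(0),np.median(fl,0))
bw=S[(S[:,0]>-75)&(S[:,0]<-55)&(S[:,2]<-130)]; print('lip',len(bw),bw.min(0) if len(bw) else 0,bw.max(0) if len(bw) else 0)
J=np.array([.5848,.028,.031])
Rj=R.from_euler('z',10,degrees=True)*R.from_euler('y',-10,degrees=True)
def jar(u,h): return J+Rj.apply([-u,0,h])
for u,h,t in ((35,140,10),(35,40,15),(14,3,18),(58,0,18)):
    p,q=pose('lip',jar(u/1e3,h/1e3),10,10+t,1); print(u,h,None if (k:=solve_ik(p,q)) is None else np.round(k,2).tolist())
```

```text
3019
walls 426 ((-30.040496826171875, -0.7503814697265625), (63.19251251220703, 50.42142868041992), 0.021159391850233078) [ -61.62785315  -25.96933896 -127.99946542] [   1.55214587   24.46983191 -114.71045514]
floor 2339 [ -69.28435232  -24.09527825 -150.04081687] [   0.64681283   24.41255224 -138.00820936] [ -38.61876362   -1.43374738 -146.81549993]
lip 544 [ -69.28435232  -23.82615506 -145.01253334] [ -55.0113011    24.42288964 -130.49514094]
35 140 [-0.24, -0.29, 1.94, 0.15, 1.18, -0.45]
35 40 [-0.26, -0.25, 2.11, 0.23, 0.9, -0.54]
14 3 [-0.25, -0.19, 2.12, 0.28, 0.77, -0.58]
58 0 [-0.29, -0.29, 2.23, 0.31, 0.78, -0.64]
```

```bash
cat >> h.py <<'E'
J=np.array([.5848,.028,.031]); JY=10.
Rj=R.from_euler('z',JY,degrees=True)*R.from_euler('y',-10,degrees=True)
def jar(u,h,v=0.): return J+Rj.apply([-u/1e3,v/1e3,h/1e3])
def jp(u,h,t,v=0.): return pose('lip',jar(u,h,v),JY,10+t,1,dy=.0008)
def F():
    s=readout.get_state(); return Rj.inv().apply(s['wrist_force'])
def go(u,h,t,rate=.1,v=0.):
    p,q=jp(u,h,t,v); bot.move_linear(p,q,rate); f=F(); print(u,h,t,'f(-u,v,h)',np.round(f,1)); return f
E
python3 - <<'E'
from h import *
p,q=jp(35,150,15); bot.reach(p,q); bot.hold(.3); f0=F(); print('f0',np.round(f0,2)); np.save('f0.npy',f0)
go(35,42,15,.15); go(27,27,17,.1); go(14,8,18,.06)
for h in (6,4.5,3,2,1,0,-1,-2):
    f=go(14,h,18,.02)
    if f[2]-f0[2]>2: break
save('top','t4.png');save('scene','s4.png'); print(readout.get_state()['time_s'])
a=cv2.imread('pics/t4.png')[150:260,190:320];b=cv2.imread('pics/s4.png')[130:240,190:320]
cv2.imwrite('pics/c4.png',cv2.resize(np.hstack([a,b]),(800,338),interpolation=cv2.INTER_CUBIC))
E
```

```text
f0 [-0.13  0.13 -2.24]
35 42 15 f(-u,v,h) [-1.3 -0.1 -1.6]
27 27 17 f(-u,v,h) [-1.   0.  -1.9]
14 8 18 f(-u,v,h) [ 1.  -0.8 -2. ]
14 6 18 f(-u,v,h) [-0.2 -0.1 -2.2]
14 4.5 18 f(-u,v,h) [-0.9 -0.1 -2.1]
14 3 18 f(-u,v,h) [-0.8 -0.3 -1.7]
14 2 18 f(-u,v,h) [-0.8 -0.6 -2.6]
14 1 18 f(-u,v,h) [-0.   0.5 -2.7]
14 0 18 f(-u,v,h) [-0.4 -0.3 -2.3]
14 -1 18 f(-u,v,h) [-2.1 -0.3  5.6]
13.9417
```

View pics/c4.png

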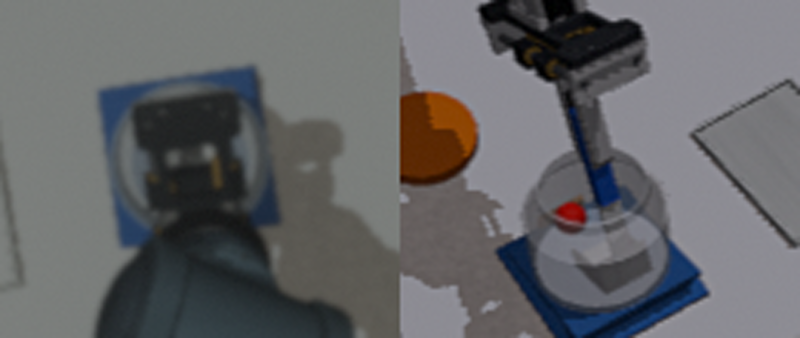

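The scoop is inside the jar with its lip on the floor at h ≈ -0.5 mm, and the ball is ahead of it on the low side. Now I push under the ball.

Run:
```python
from h import *
f0=np.load('f0.npy'); h=-.5
go(26,h,18,.05)
for u in (30,33,36,39,42,45,48,50,52,54,56,57,58,59,60):
    f=go(u,h,18,.03)
    if f[2]-f0[2]>6: h+=.4
    elif f[2]-f0[2]<.5: h-=.3
    if f[0]-f0[0]>15: break
save('scene','s5.png'); print(readout.get_state()['time_s'])
b=cv2.imread('pics/s5.png')[150:240,200:310]
cv2.imwrite('pics/c5.png',cv2.resize(b,(660,540),interpolation=cv2.INTER_CUBIC))
print([ (np.round(x['centre']),x['conf']) for x in models.spot_point('ball_center','scene')])
```

```text
26 -0.5 18 f(-u,v,h) [-0.2 -0.2  2.5]
30 -0.5 18 f(-u,v,h) [ 1.7 -1.1  2.3]
33 -0.5 18 f(-u,v,h) [2.1 0.  2.4]
36 -0.5 18 f(-u,v,h) [ 2.1 -1.   3.8]
39 -0.09999999999999998 18 f(-u,v,h) [ 1.5 -0.1  3.4]
42 -0.09999999999999998 18 f(-u,v,h) [ 1.6 -0.8  2.8]
45 -0.09999999999999998 18 f(-u,v,h) [1.6 0.5 2.8]
48 -0.09999999999999998 18 f(-u,v,h) [ 2.7 -0.1  1.8]
50 -0.09999999999999998 18 f(-u,v,h) [ 2.  -0.3  2.3]
52 -0.09999999999999998 18 f(-u,v,h) [ 3.2 -0.   1.5]
54 -0.09999999999999998 18 f(-u,v,h) [ 2.1 -0.1  2.6]
56 -0.09999999999999998 18 f(-u,v,h) [ 2.7 -0.8  2.1]
57 -0.09999999999999998 18 f(-u,v,h) [3.1 0.1 3.1]
58 -0.09999999999999998 18 f(-u,v,h) [3.2 0.  1.5]
59 -0.09999999999999998 18 f(-u,v,h) [ 2.6 -1.1  1.6]
60 -0.09999999999999998 18 f(-u,v,h) [ 2.5 -0.2  1.8]
18.1667
[(array([202., 246.]), 0.38)]
```

View pics/c5.png

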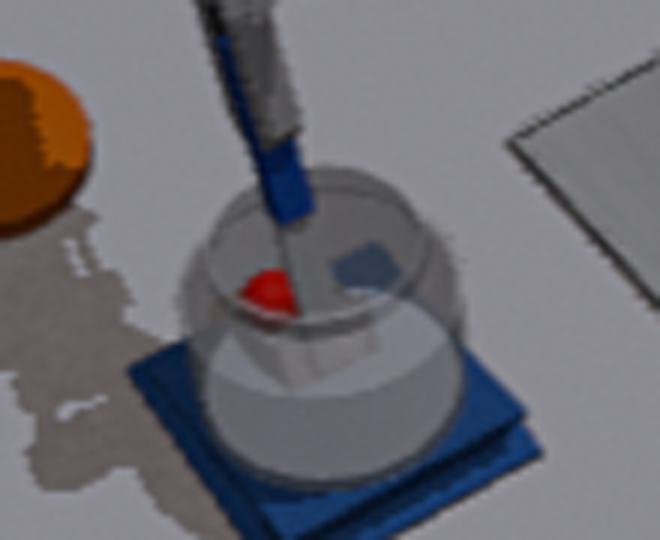

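The ball is over the lip, with no hard resistance at u = 60. I go on to the wall, then right the scoop about its heel.

Run:
```python
from h import *
f0=np.load('f0.npy'); U=60
for u in (61,62,63):
    f=go(u,-.1,18,.03); U=u
    if f[0]-f0[0]>6: break
U-=1.; go(U,.2,18,.03)
for t in (15,12,9,6,3,0):
    r=np.radians(t); U-=.3
    go(U,8*np.cos(r)-30*np.sin(r)+.8,t,.03)
bot.hold(.4)
for t in (-3,-6,-10):
    r=np.radians(-t); U-=1.; go(U,8*np.cos(r)+66*np.sin(r)+2,t,.04)
bot.hold(.3)
save('scene','s6.png'); print(readout.get_state()['time_s'])
b=cv2.imread('pics/s6.png')[150:240,200:310]
cv2.imwrite('pics/c6.png',cv2.resize(b,(660,540),interpolation=cv2.INTER_CUBIC))
```

```text
61 -0.1 18 f(-u,v,h) [4.4 0.3 1.3]
62 -0.1 18 f(-u,v,h) [ 6.1 -0.2 -1.5]
61.0 0.2 18 f(-u,v,h) [ 4.6 -0.5 -1.7]
60.7 0.7628352572369244 15 f(-u,v,h) [ 4.2 -0.5 -5. ]
60.400000000000006 2.3878300813376647 12 f(-u,v,h) [ 1.3 -0.  -2.6]
60.10000000000001 4.008472773554176 9 f(-u,v,h) [ 0.7  0.9 -2. ]
59.80000000000001 5.620321264916583 6 f(-u,v,h) [-0.5  0.4 -2.6]
59.500000000000014 7.218957590748276 3 f(-u,v,h) [-1.4  1.  -2.9]
59.20000000000002 8.8 0 f(-u,v,h) [-0.4 -0.9 -2.5]
58.20000000000002 13.443209390070884 -3 f(-u,v,h) [-0.1  0.5 -3.9]
57.20000000000002 16.855053738611314 -6 f(-u,v,h) [-0.4  0.1 -2.4]
56.20000000000002 21.339241750115065 -10 f(-u,v,h) [-0.1 -0.2 -2.6]
26.025
```

View pics/c6.png

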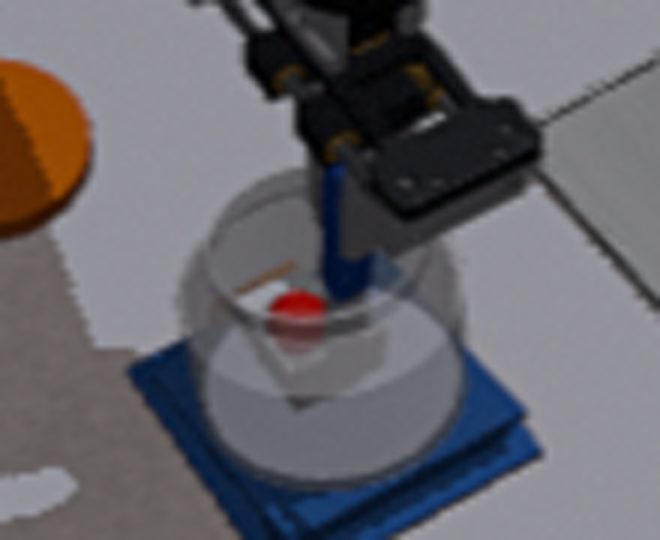

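The ball sits in the righted scoop. Now I lift it out along the jar axis and carry it to the dish.

```bash
cat >> h.py <<'E'
D=np.array([.5363,-.2725,.056]); 
def dp(z,dip,dx=.018,yaw=0): 
    w=R.from_euler('z',yaw,degrees=True).apply([dx,0,0]); return pose('lip',D*[1,1,0]+w+[0,0,z],yaw,dip,1,dy=.0008)
E
python3 - <<'E'
from h import *
go(36,23,-10,.06); go(36,80,-10,.1); go(36,160,-10,.12)
bot.hold(.3)
save('scene','s7.png'); print([(np.round(x['centre']),x['conf']) for x in models.spot_point('ball_center','scene')][:2])
p,q=dp(.2,0,yaw=0); print(solve_ik(p,q)); bot.move_linear(p,q,.15)
p,q=dp(.105,0); bot.move_linear(p,q,.12); bot.hold(.2)
save('scene','s8.png'); print(readout.get_state()['time_s'])
cv2.imwrite('pics/c8.png',cv2.resize(np.hstack([cv2.imread('pics/s7.png')[120:260,200:320],cv2.imread('pics/s8.png')[120:260,80:220]]),(780,420),interpolation=cv2.INTER_CUBIC))
for z,d in ((.088,40),(.11,0)): print(solve_ik(*dp(z,d)))
E
```

```text
36 23 -10 f(-u,v,h) [-20.   -0.6   8.6]
36 80 -10 f(-u,v,h) [-0.2 -0.2 -3.3]
36 160 -10 f(-u,v,h) [-0.2 -0.4 -2.5]
[(array([178., 252.]), 0.63), (array([230., 372.]), 0.62)]
[-5.77847057e-01  2.47134798e-01  1.34321799e+00 -4.44089210e-16
  1.55123987e+00 -5.77847057e-01]
31.8167
[-0.92156208 -0.22190693  2.11330935  0.70271489  0.91445175 -1.26703541]
[-5.77847057e-01  2.92192778e-01  1.45005080e+00 -4.44089210e-16
  1.39934907e+00 -5.77847057e-01]
```

View pics/c8.png

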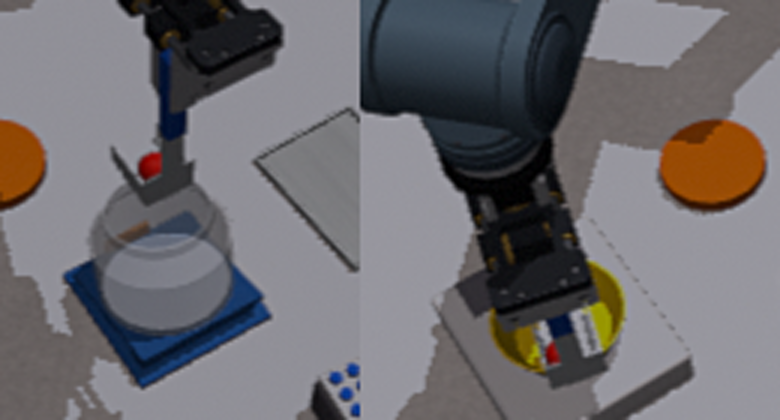

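The ball was lifted clear and is now in the upright scoop over the dish. There was a brief 20 N brush against the jar, so I'll recheck the grip before placing. Now I tip slowly.

Run:
```python
from h import *
for z,d,r in ((.095,12,.12),(.088,22,.08),(.088,28,.05),(.088,34,.05),(.088,40,.05)):
    p,q=dp(z,d); bot.move_linear(p,q,r)
bot.hold(.5); print(readout.get_state()['time_s'],readout.get_state()['wrist_force'])
p,q=dp(.125,38,.035); bot.move_linear(p,q,.12)
p,q=dp(.2,0,.045,yaw=10); bot.move_linear(p,q,.2)
s=readout.get_state(); save('scene','s9.png')
save('wrist','w9.png'); print(s['time_s'],s['wrist_force'])
cv2.imwrite('pics/c9.png',np.hstack([cv2.resize(cv2.imread('pics/s9.png')[160:290,70:220],(440,384)),cv2.resize(cv2.imread('pics/w9.png'),(360,270))[:270] if 0 else cv2.copyMakeBorder(cv2.resize(cv2.imread('pics/w9.png'),(360,270)),0,114,0,0,0)]))
c=get_calibration('wrist');K=np.array(c['camera_matrix']);M=np.array(c['mount'])
d=np.load('pics/w9.png.npy'); ys,xs=np.mgrid[100:260,150:310].reshape(2,-1); z=d[ys,xs]
v=np.linalg.solve(K,np.vstack([xs,ys,np.ones(len(xs))]))*z; W=(M[:3,:3]@np.vstack([v[0],-v[1],-v[2]])).T+M[:3,3]; W=W[z>0]
S=np.c_[W[:,1],W[:,0],GRIPZ-W[:,2]]*1000; S=S[(S[:,2]>-156)&(S[:,2]<-80)&(abs(S[:,1])<30)&(S[:,0]>-80)&(S[:,0]<5)]
q=S[abs(S[:,2]+120)<8]; print('walls',len(q),cv2.minAreaRect(q[:,:2].astype(np.float32)),q.min(0),q.max(0))
l=S[(S[:,2]<-130)]; print('floor',len(l),l.min(0),l.max(0),np.median(l,0))
fl=l[(l[:,0]>-36)&(l[:,0]<-8)&(abs(l[:,1])<18)]; print('flat slope',len(fl),np.polyfit(fl[:,0],fl[:,2],1),'exp slope 0')
d3=np.load('pics/w3.png.npy'); z=d3[ys,xs]; v=np.linalg.solve(K,np.vstack([xs,ys,np.ones(len(xs))]))*z; W=(M[:3,:3]@np.vstack([v[0],-v[1],-v[2]])).T+M[:3,3]; W=W[z>0]
S=np.c_[W[:,1],W[:,0],GRIPZ-W[:,2]]*1000; fl=S[(S[:,0]>-36)&(S[:,0]<-8)&(abs(S[:,1])<18)&(S[:,2]<-130)&(S[:,2]>-156)]; print('before',len(fl),np.polyfit(fl[:,0],fl[:,2],1))
```

```text
36.45 [-0.26000675  0.07927353 -2.46963544]
38.3833 [ 0.92125252  0.02371296 -1.69948755]
walls 430 ((-29.78895378112793, -0.8568553924560547), (50.59639358520508, 62.9270133972168), 89.87034606933594) [ -61.30867014  -26.13484476 -127.9341229 ] [   1.69704834   24.48130869 -114.21204785]
floor 2527 [ -68.96623622  -24.20185064 -150.0822386 ] [   0.79833003   24.41029573 -130.05752448] [ -38.02209628   -1.93112806 -146.55876135]
flat slope 803 [ 1.30196742e-03 -1.47925117e+02] exp slope 0
before 802 [ 1.13640701e-03 -1.47916233e+02]
```

View pics/c9.png

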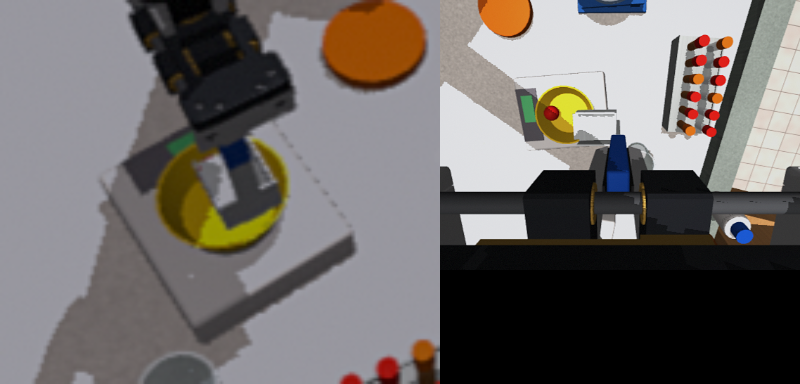

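The ball lies in the dish at the display side, and the scoop has not slipped in the grip (flat-bottom height unchanged). I return it to where it stood.

Run:
```python
from h import *
p,q=pose('grip',[.5767,.282,.154],23.5,0,1)
a=readout.get_state()['tool_pos']; 
bot.move_linear(np.r_[p[:2],a[2]],q,.25)
bot.move_linear(p+[0,0,.02],rate=.2); bot.hold(.3); f0=readout.get_state()['wrist_force'][2]
bot.move_linear(p+[0,0,.003],rate=.04)
for dz in (.002,.001,.0005,0,-.0005):
    bot.move_linear(p+[0,0,dz],rate=.02); f=readout.get_state()['wrist_force'][2]-f0; print(dz,f)
    if f>2: break
bot.hold(.2); eoat.let_go(); bot.hold(.3); s=readout.get_state(); print(s['opening'],s['gripper_force'])
bot.move_linear(p+[0,0,.13],rate=.15); bot.hold(.5)
s=readout.get_state(); np.save('pics/w10st.npy',np.r_[s['tool_pos'],s['tool_rot']]); save('top','t10.png');save('wrist','w10.png');save('scene','s10.png'); print(s['time_s'])
r=models.spot_point('ball_center','top'); print(r[:2])
t=cv2.imread('pics/t10.png'); h=cv2.cvtColor(t,cv2.COLOR_BGR2HSV)
m=cv2.inRange(h,(0,120,60),(8,255,255)); m[:190]=0;m[245:]=0;m[:,:330]=0;m[:,400:]=0; rc=np.argwhere(m>0); print(len(rc)); 
if len(rc): b=atz('top',rc.mean(0),.074); print('ball',b,'dist',np.hypot(*(b-D)[:2]))
cv2.imwrite('pics/c10.png',np.hstack([cv2.resize(t[170:260,80:200],(400,300)),cv2.resize(cv2.imread('pics/s10.png')[120:270,110:350],(400,300))]))
```

```text
0.002 -1.2870495500699983
0.001 0.8756741973261042
0.0005 0.5340940613301493
0 -0.2643504556328822
-0.0005 2.927223549134247
0.09408886207351526 0.0
47.1833
[{'centre': [232.3, 366.3], 'conf': 0.65}]
84
ball [ 0.50429088 -0.27612212  0.074     ] dist 0.03221340273897762
```

View pics/c10.png

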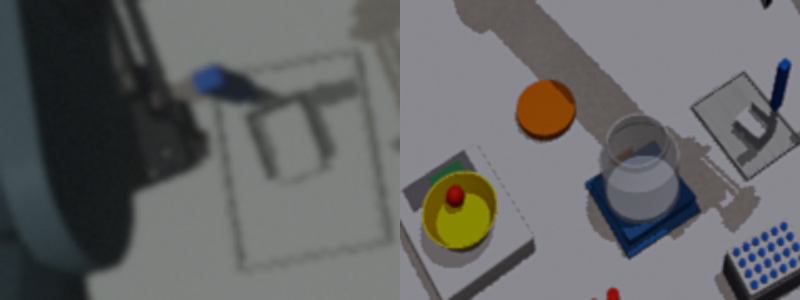

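The ball is in the dish about 32 mm from its centre. The scoop stands released in the tray, and the other things are where they were.

```bash
python3 -c "
from station import job
print(job.job_done())"
```

```text
the job is handed in; nothing more can be done
None
```

I scooped the ball out of the jar and tipped it into the yellow dish (about 32 mm from the centre), stood the empty scoop back in its tray, and handed the job in at about 47 s. The only hard contact I saw was a brush of about 20 N inside the jar, and the hand-in returned no verdict.

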